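# Open the marking station's shutter and hold a bar in its guard slot

### The arm

A 7-joint arm with a two-finger parallel gripper is mounted at the origin on a cart in front of the work surface, level with it; the furniture and walls round the work are solid. World frame = base frame: x ahead of the robot, y to its left, z up, the work surface at z = 0. Lengths are in m, angles in rad, forces in N, time in s.
With the tool pointing down it reaches from about 0.425 to 0.925 m from the base axis. Payload 6.8 kg.
Tool frame: the origin (TCP) lies on the centre line of the jaws, within the pads' length; the fingertips stand 19 mm ahead of it and the grasp point (between the pads) is the TCP (bot.tcp_to_tips is the distance from the TCP to the fingertips, in m); x points along the fingers, y is the direction in which the jaws open and shut, and the axes are right-handed (so a half turn about x gives the same grasp; the last joint's range is limited). The gripper opens to 85 mm and grips with 20 to 120 N. Pads are 22 mm wide; open, the fingers measure 114 mm over their backs; the gripper's body (76 mm by 85 mm) begins 54 mm behind the grasp point. The pads swing forward as they close: fully open they stand 13 mm farther back than shut.
Start: joints at [-1.457, 0.477, 0.022, 1.555, -0.011, 1.109, -0.083], TCP at [0.148, 0.658, 0.25] pointing down, gripper open.
Joint ranges: [-2.96, 2.96], [-0.34, 2.1], [-1.41, 1.46], [0.24, 2.44], [-1.37, 4.51], [0.17, 1.92], [-2.96, 2.96]. Speed limits (rad/s): [2.39, 2.39, 3.14, 3.14, 3.14, 3.14, 3.14].

### API

Orientations are given as a unit quaternion [w, x, y, z].
In Python, from station import status, eyes, bot gives the robot as it stands.
- The arm moves only by the tool apply_moves, never from a script. Its arguments are lists of equal length, an entry for each row: "travel": the shift along the tool's x, y, z in cm, a list of three; "turn": the turn, a rotation vector about the tool's x, y, z in rad, a list of three; "grip": the closure, from 0 (fully open) to 1 (shut). In form: {"travel": [[tx, ty, tz], ...], "turn": [[wx, wy, wz], ...], "grip": [grip, ...]}. A call has 1 to 8 rows; each row shifts and turns the pose as measured when the row begins, along the tool's axes as they then stand; what a row does not reach is not made up. A row lasts 1/12 s, in which the tool goes at most 41.7 mm and 7.16 degrees, less where a joint would pass 70% of its speed; a pose out of reach is approached as far as the arm can. A call is refused whole if a number of a shift passes 4.17 or a number of a turn 0.125, either way. A call with a gripper value outside its range is refused whole. The fingers move at their own pace and stop on an object; "newtons" is the grip in N (left out, the last holds). Time passes only in rows, so rows that do not move let the fingers close. It gives the time, the measured TCP pose, the force and the opening at its end, in the units of the state.
- status.get_obs(): the state, without advancing time (a new reading comes with each control period).
- eyes.read_camera(name): name is "scene" or "top" or "wrist"; returns the picture (384x512x3 uint8, red, green, blue); there is no depth.
- eyes.calibration(name): a dict with "intrinsics" (3x3 intrinsics, pixels), "xyz" and "attitude" of the camera in the world; the wrist camera has in their place "T_tool_cam" (4x4, takes a point from camera to tool coordinates, whose origin is the TCP and whose axes are the tool frame's). Camera axes: x right, y down, z forward; pixel columns grow to the right and rows downward; lengths in m; the calibration is good to about 2 mm. A picture is of the moment at which its call begins: read the wrist's pose just before it. calibration takes no time and is no camera call.
- bot.hand_in(): hands the job in, once; it reports no verdict.
Trained networks look in the newest picture that a camera, given by its name, has taken for a name from the list of things; names that differ only in an ending like _2 or _b are one class to them, and where a whole thing is asked for, a point or a joint stands for the part that bears it (a point fixed in the world has none). Each returns a list of dicts, best first, with "score" (0 to 1); they miss things now and then, are a little off and sometimes report something else, mostly with a low value. They report only what shows in the picture. A call takes as long as a camera call. They do not tell look-alikes from the thing itself.
- eyes.masks_of(thing, camera): "region" (384x512 bool, what is visible of it) and "rect" ([left, top, right, bottom] in pixels, round what is visible of it).
The state is a dict: "t": time; "q": joint angles; "joint_vel": joint speeds; "joint_torque": joint torques, N m; "eef_pos": TCP position; "tool_rot": TCP orientation; "contact_force": force on the tool from outside, world axes, zero at the start; "torque": the same for the moment, N m; "gripper_width": opening from 0.0 (shut) to 1.0 (fully open).
Only numpy, scipy, OpenCV 4.12 (cv2) and the standard library are available. Lean on these libraries where they do the work, as an engineer would, in place of code of your own. Each camera call takes 0.05 s, during which the arm holds its last target. There are 200 camera calls.

### The job

Open the shutter of the marking station by turning its hand crank by the yellow handle a full turn anticlockwise (seen from above), until it reaches its stop. Then lift the flat bar out of its stand, pass its blue end straight down through the guard slot, and finish while still holding it there in the gripper: upright, hanging free and not pressed hard against the slot, with the upper edge of the blue paint level with the top of the slot collar. Leave the screwdriver, the solder spool and the oil bottle where they are.

Things in the scene. Friction and masses are not known exactly. Their poses are not given: they have to be found in the camera images.
- station: Grey sheet-metal marking station, a box 110 x 220 x 100 mm (x, y, z) fixed to the bench; origin at the centre of its underside, z up. The guard slot is in the -y half of its top, the crank on the +y half. Yaw 1.07 to 1.57 rad, so the crank is nearer the robot and the slot beyond it. Behind its left stands a fixed green lever press, 0.44 m tall, its lever's ball reaching to x = 0.55, y = 0.04: pass in front of it.
- slot (a point): Centre of the guard slot's mouth, at the top of its aluminium collar (60 x 80 mm, 12 mm thick, top 106 mm above the bench). The slot is 10 mm wide along x and 42 mm long along y, 2 mm more in all than the bar each way, with a 3 mm chamfer. A red shutter under the collar closes it until the crank is turned fully. Below it the box is empty to its floor.
- crank_axis (a point): Point on the upright axis of the hand crank, 120 mm from the slot, at the handle's grip height (145 mm above the bench).
- knob (a point): Middle of the upright yellow crank handle, 35 mm from the crank axis; 18 mm diameter, 50 mm tall (118 to 168 mm above the bench), a sleeve that spins freely on its pin: pinched from above, it can be led round without turning the gripper. It stands on a black disc of 90 mm diameter, top 115 mm above the bench.
- crank (a joint): Crank angle in rad, grows anticlockwise seen from above: at 0 the handle stands on the station's +x side of the axis. It starts between -0.8 and 0 and is turned to its stop at 6.4 (shutter fully open from 6.0). It stays where it is left; 2 to 3 N at the handle turns it.
- bar_center (a point): Centre of the upright flat aluminium bar, 8 x 40 x 110 mm (its x, y, z), 0.07 to 0.14 kg, in the stand with its foot 8 mm above the bench; the lower 35 mm are blue, the rest bare with a dark dot near the top. x is across the thickness (grasp there, near the top), z up. Origin 55 mm above its foot.
- bar_mark (a point): The upper edge of the blue paint on the bar, on its centre line, 35 mm above its foot; axes as the bar.
- stand: Grey plastic stand, 70 x 80 x 38 mm, fixed to the bench; origin at the centre of its underside. The bar stands in its pocket (11 x 44 mm, 30 mm deep); the upper 80 mm stick out; pull straight up. Yaw 1.15 to 1.95 rad, the bar's too.
- screwdriver: Yellow-handled screwdriver, 26 x 166 mm, lying along the front edge of the bench. Bystander.
- solder_spool: Blue and silver solder spool, 64 mm diameter, 40 mm tall, standing. Bystander.
- oil_bottle: Small amber bottle with black spout, 38 mm diameter, 106 mm tall. Bystander.
Not all that is in view belongs to the job. Leave any brown, red or turquoise look-alike of the part that bears bar_center alone.

How it is judged:
On the way, in this order (a step that is already met when the one before it is completed fails the run):
1. the crank has been turned a full turn, to its stop, and the shutter is open (value of joint crank above 6 rad), for 0.2 s.
2. the bar has been lifted clear of its stand (foot more than 45 mm above the bench) (height (world z) of bar_mark above 0.08 m), for 0.1 s.
At the end, for the whole second after the job is handed in: Crank above 6.0 rad; the gripper holds the bar at rest (over 2 N) in the slot, within 4 mm of its centre and 0.12 rad of upright, the blue edge within 8 mm of the collar's top, so the foot hangs free; bar presses on the station with under 15 N (value of joint crank above 6 rad and z of bar_mark in the frame of slot between -0.008 and 0.008 m and horizontal distance between bar_mark and slot below 0.004 m and angle between bar_mark's own z axis and vertical below 0.12 rad and contact force between the fingers and bar above 2 N and contact force between bar and station below 15 N and linear speed of bar below 0.02 m/s); the arm keeps its last pose, push and grip.
It fails at once if the screwdriver was moved more than 30 mm (distance of screwdriver from where it was at the start of the episode above 0.03 m).
It fails at once if the solder spool was moved more than 30 mm or tipped over (distance of solder_spool from where it was at the start of the episode above 0.03 m or angle between solder_spool's own z axis and vertical above 0.5 rad).
It fails at once if the oil bottle was moved more than 30 mm or tipped over (distance of oil_bottle from where it was at the start of the episode above 0.03 m or angle between oil_bottle's own z axis and vertical above 0.5 rad).
It also fails if it takes over 72 s, if anything falls off the work surface, if the arm or the gripper's body presses on something with over 40 N, if the wrist force passes 120 N, or if a joint passes its speed limit or range.

## Working session

There is one attempt and no reset: what is moved stays moved. The work goes in short steps, Python scripts to look and compute and a tool call to move; the robot and the scene stay as the last step left them, time stands still between calls to the robot, and variables do not carry over. Pictures are saved under pics/ and viewed, about 8 in all and at most 12, crops included, and the job is handed in when it is done.

Besides the shell and the picture viewer there is one more tool, called after "Request:" by a JSON object that holds its "name" and its "arguments". apply_moves: Moves the arm, as the interface text tells. Its arguments: {"type":"object","properties":{"travel":{"type":"array"},"turn":{"type":"array"},"grip":{"type":"array"},"newtons":{"type":"number"}},"required":["travel","turn","grip"]}

```bash
mkdir -p pics; ls; python3 - <<'E'
from station import status, eyes, bot
import cv2,numpy as np
o=status.get_obs();print({k:np.round(v,3) for k,v in o.items()})
for c in ["scene","top"]:
    im=eyes.read_camera(c);cv2.imwrite(f"pics/{c}0.png",im[:,:,::-1]); print(c,eyes.calibration(c))
    for n in ["station","slot","knob","crank","bar_center","stand","crank_axis","screwdriver","solder_spool","oil_bottle"]:
        try: print(n,[(round(d["score"],2),[int(v) for v in d["rect"]]) for d in eyes.masks_of(n,c)[:4]])
        except Exception as e: print(n,e)
print(eyes.calibration("wrist"))
a=[cv2.imread(f"pics/{c}0.png") for c in ["scene","top"]]
E
```

```text
pics
{'t': np.float64(0.0), 'q': array([-1.457,  0.478,  0.022,  1.556, -0.011,  1.109, -0.083]), 'joint_vel': array([-0.   ,  0.   ,  0.001,  0.001, -0.   ,  0.002,  0.001]), 'joint_torque': array([-0.0000e+00, -5.9644e+01,  1.6080e+00, -2.8120e+01,  1.2000e-02,
        9.0000e-03, -0.0000e+00]), 'eef_pos': array([0.148, 0.658, 0.249]), 'tool_rot': array([ 0.703,  0.078,  0.703, -0.079]), 'contact_force': array([0.981, 1.054, 1.086]), 'torque': array([-0.007, -0.02 ,  0.018]), 'gripper_width': np.float64(1.001)}
scene {'intrinsics': array([[442.38991894,   0.        , 257.52089187],
       [  0.        , 442.38991894, 187.6215571 ],
       [  0.        ,   0.        ,   1.        ]]), 'xyz': array([-0.25784586, -0.8610257 ,  0.73798634]), 'attitude': array([-0.48632297,  0.79644879, -0.3126131 ,  0.17729169])}
station [(0.91, [251, 196, 343, 272])]
slot [(0.56, [251, 198, 339, 270])]
knob [(0.74, [256, 196, 291, 234])]
crank [(0.63, [256, 195, 291, 234])]
bar_center [(0.62, [173, 167, 186, 197]), (0.51, [187, 175, 202, 206]), (0.5, [208, 178, 216, 210])]
stand [(0.59, [223, 210, 249
[... 851 characters left out ...]
176, 339, 251])]
screwdriver [(0.64, [216, 250, 261, 261])]
solder_spool [(0.5, [330, 136, 347, 155])]
oil_bottle [(0.64, [302, 140, 320, 156]), (0.61, [290, 216, 318, 244])]
{'intrinsics': array([[316.42399991,   0.        , 254.81498093],
       [  0.        , 316.42399991, 191.52376677],
       [  0.        ,   0.        ,   1.        ]]), 'T_tool_cam': array([[-6.17700518e-05, -2.90705816e-01,  9.56812482e-01,
        -1.23644691e-01],
       [ 9.99999595e-01, -8.77556244e-04, -2.02067470e-04,
         5.10518746e-05],
       [ 8.98398956e-04,  9.56812081e-01,  2.90705752e-01,
        -7.37156777e-02],
       [ 0.00000000e+00,  0.00000000e+00,  0.00000000e+00,
         1.00000000e+00]])}
```

```bash
python3 - <<'E'
import cv2,numpy as np
s=cv2.imread("pics/scene0.png")[140:300,150:410]; t=cv2.imread("pics/top0.png")[110:280,120:380]
f=lambda i:cv2.resize(i,(780,298),interpolation=cv2.INTER_CUBIC)
cv2.imwrite("pics/a.png",np.vstack([cv2.resize(s[:130],(780,300*390//390)),cv2.resize(t[20:150],(780,300))]))
E
```

```text
(no output)
```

View pics/a.png

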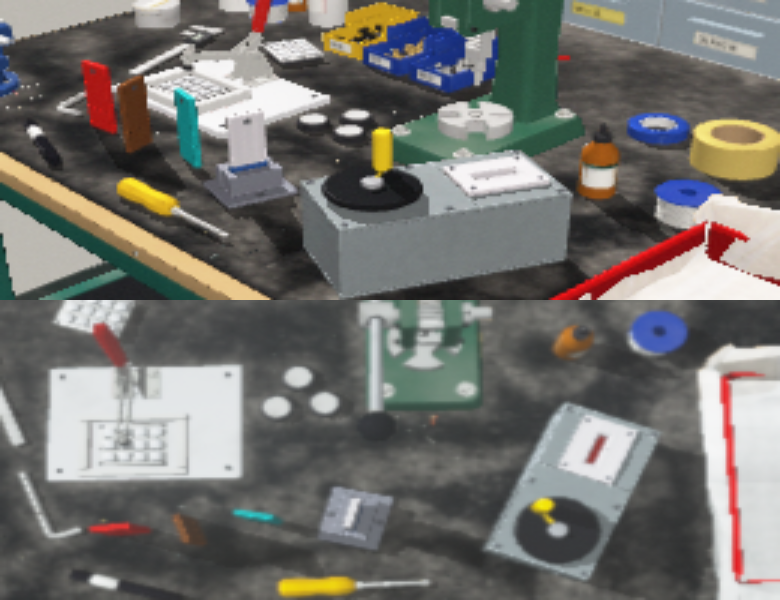

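```bash
cat > h.py <<'E'
from station import status, eyes, bot
import cv2,numpy as np
from scipy.spatial.transform import Rotation as R
def rot(q): return R.from_quat(np.roll(q,-1)).as_matrix()
def cam(c):
    k=eyes.calibration(c)
    if c!="wrist": return k["intrinsics"],rot(k["attitude"]),k["xyz"]
    o=status.get_obs();T=k["T_tool_cam"];A=rot(o["tool_rot"])
    return k["intrinsics"],A@T[:3,:3],A@T[:3,3]+o["eef_pos"]
def back(C,uv,z):
    K,A,p=C;d=A@np.linalg.inv(K)@[*uv,1];return p+d*(z-p[2])/d[2]
def proj(C,X):
    K,A,p=C;x=K@A.T@(np.asarray(X)-p);return x[:2]/x[2]
def rel(target,o=None):
    "world target -> shift in tool cm"
    o=o or status.get_obs();return rot(o["tool_rot"]).T@(np.asarray(target)-o["eef_pos"])*100
E
python3 - <<'E'
from h import *
C=cam("top")
a=back(C,(305.7,229.6),.115);s=back(C,(319,194),.106);k=back(C,(301,219),.168);b=back(C,(237,222),.118)
print(a,s,np.linalg.norm((s-a)[:2]),k,k-a,b)
d=s-a;print("yaw",np.arctan2(d[1],d[0])+np.pi/2)
o=status.get_obs();print(rot(o["tool_rot"]))
for n in ["screwdriver","solder_spool","oil_bottle"]: pass
E
```

```text
[ 0.43729465 -0.14075007  0.115     ] [ 0.54901899 -0.1888516   0.106     ] 0.12163916095917726 [ 0.46625979 -0.12050701  0.168     ] [0.02896514 0.02024306 0.053     ] [0.46498885 0.07131057 0.118     ]
yaw 1.1642446663070656
[[-2.60256204e-06  2.19991577e-01  9.75501771e-01]
 [-1.85107914e-05  9.75501771e-01 -2.19991577e-01]
 [-1.00000000e+00 -1.86298515e-05  1.53341431e-06]]
```

Candidates for the bar, as (column, row) in the scene image: red plate (183,182), brown plate (194,190), turquoise plate (208,194) and the bare aluminium bar in the grey stand (232,198). I choose the bar in the stand, at about (0.465, 0.071). I'll move to a look pose by way of (0.40, 0.22).

Request:
{"name": "apply_moves", "arguments": {"travel": [[-0.3,-2.86,2.63],[-0.3,-2.86,2.63],[-0.3,-2.86,2.63],[-0.3,-2.86,2.63],[-0.3,-2.86,2.63],[-0.3,-2.86,2.63],[-0.3,-2.86,2.63],[-0.3,-2.86,2.63]], "turn": [[0,0,0],[0,0,0],[0,0,0],[0,0,0],[0,0,0],[0,0,0],[0,0,0],[0,0,0]], "grip": [0,0,0,0,0,0,0,0]}}

```text
t: 1.77
eef_pos: [0.3019, 0.3867, 0.2719]
tool_rot: [0.702, 0.074, 0.705, -0.071]
contact_force: [0.6, 0.1, 0.6]
gripper_width: 0.999
```

Request:
{"name": "apply_moves", "arguments": {"travel": [[0,-2.8,2.85],[0,-2.8,2.85],[0,-2.8,2.85],[0,-2.8,2.85],[0,-2.8,2.85],[0,-3.8,1.5],[0,-3.8,1.5],[0,-3.8,1.5]], "turn": [[0,0,0],[0,0,0],[0,0,0],[0,0,0],[0,0,0],[0,0,0],[0,0,0],[0,0,0]], "grip": [0,0,0,0,0,0,0,0]}}

```text
t: 2.43
eef_pos: [0.4405, 0.0899, 0.2734]
tool_rot: [0.705, 0.077, 0.702, -0.068]
contact_force: [1.1, -0.0, 0.3]
gripper_width: 0.998
```

```bash
python3 - <<'E'
from h import *
o=status.get_obs();print(o["t"],o["eef_pos"],o["tool_rot"],o["q"])
C=cam("wrist");im=eyes.read_camera("wrist");cv2.imwrite("pics/w1.png",im[:,:,::-1])
for n in ["stand","bar_center"]:
    for d in eyes.masks_of(n,"wrist")[:3]:print(n,d["score"],d["rect"])
print(proj(C,[.465,.071,.118]),proj(C,[.465,.071,.038]))
E
```

```text
2.4333 [0.44050469 0.08985346 0.27344924] [ 0.70450051  0.07659888  0.70230157 -0.06770635] [-0.70921734  0.05986934  0.39738654  2.06625419 -0.03939807  1.01255593
  1.07454026]
stand 0.56 [215.5, 142.0, 272.3, 210.0]
bar_center 0.96 [231.3, 167.5, 245.3, 224.7]
bar_center 0.96 [422.3, 116.8, 511.6, 146.8]
bar_center 0.94 [370.8, 121.8, 433.8, 170.1]
[238.31609396 208.38236573] [240.82640742 185.07016208]
```

View pics/w1.png

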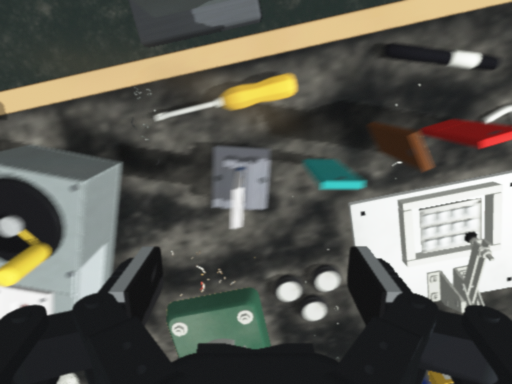

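```bash
cat >> h.py <<'E'
from scipy.optimize import minimize
def box(sx,sy,z0,z1): return np.array([[a*sx/2,b*sy/2,z] for a in(-1,1) for b in(-1,1) for z in(z0,z1)])
def fit(C,mask,P,x0):
    S=4
    u=cv2.resize(mask.astype(np.uint8),None,fx=S,fy=S,interpolation=cv2.INTER_NEAREST)>0
    def cost(v):
        c,s=np.cos(v[2]),np.sin(v[2]);X=P@np.array([[c,s,0],[-s,c,0],[0,0,1]])+[v[0],v[1],0]
        q=np.array([proj(C,x) for x in X])
        h=cv2.convexHull(np.round((q+.5)*S).astype(np.int32));m=np.zeros(u.shape,np.uint8);cv2.fillConvexPoly(m,h,1)
        m=m>0;return 1-(m&u).sum()/(m|u).sum()
    x0=np.array(x0,float);sim=np.vstack([x0,x0+[.006,0,0],x0+[0,.006,0],x0+[0,0,.15]])
    r=minimize(cost,x0,method="Nelder-Mead",options=dict(initial_simplex=sim,xatol=1e-4,fatol=1e-4))
    return r.x,1-r.fun
def nearest(n,c,uv):
    L=eyes.masks_of(n,c);f=lambda d:abs((d["rect"][0]+d["rect"][2])/2-uv[0])+abs((d["rect"][1]+d["rect"][3])/2-uv[1])
    return min(L,key=f) if L else None
E
python3 - <<'E'
from h import *
C=cam("wrist")
d=nearest("bar_center","wrist",(238,196));print(d["rect"],fit(C,d["region"],box(.008,.04,.038,.118),[.465,.071,1.4]))
d=nearest("stand","wrist",(243,176))
b=nearest("bar_center","wrist",(238,196))
m=cv2.morphologyEx((d["region"]).astype(np.uint8),cv2.MORPH_CLOSE,np.ones((15,15)))
print(d["rect"],fit(C,m,box(.07,.08,0,.038),[.465,.071,1.4]))
z=cv2.imread("pics/w1.png")[130:235,195:290];cv2.imwrite("pics/w1c.png",cv2.resize(z,None,fx=5,fy=5,interpolation=cv2.INTER_CUBIC))
E
```

```text
[231.3, 167.5, 245.3, 224.7] (array([0.46319898, 0.0710258 , 1.28589171]), np.float64(0.8948111542534416))
[215.5, 142.0, 272.3, 210.0] (array([0.46055667, 0.07340628, 1.28513926]), np.float64(0.8275617748649367))
```

View pics/w1c.png

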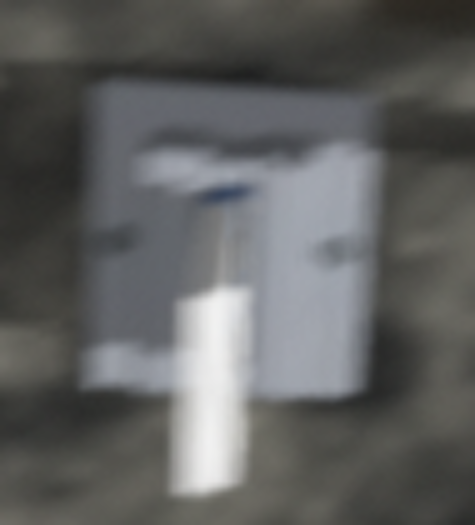

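Request:
{"name": "apply_moves", "arguments": {"travel": [[0,-3.2,0.4],[0,-3.2,0.4],[0,-3.2,0.4],[0,-3.2,0.4],[0,-3.2,0.4],[0,-3.2,0.4],[0,-1.5,0],[0,0,0]], "turn": [[0,0,0],[0,0,0],[0,0,0],[0,0,0],[0,0,0],[0,0,0],[0,0,0],[0,0,0]], "grip": [0,0,0,0,0,0,0,0]}}

```text
t: 3.4
eef_pos: [0.4266, -0.1073, 0.271]
tool_rot: [0.706, 0.064, 0.703, -0.055]
contact_force: [-0.5, 0.5, -0.0]
gripper_width: 1.002
```

```bash
python3 - <<'E'
from h import *
o=status.get_obs();print(o["t"],o["eef_pos"],o["tool_rot"],o["q"])
C=cam("wrist");im=eyes.read_camera("wrist");cv2.imwrite("pics/w2.png",im[:,:,::-1])
for n in ["station","knob","slot"]:
    for d in eyes.masks_of(n,"wrist")[:3]:print(n,d["score"],d["rect"])
a=np.linspace(0,6.28,24)
cyl=np.array([[.009*np.cos(t),.009*np.sin(t),z] for t in a for z in(.118,.168)])
for d in eyes.masks_of("knob","wrist")[:1]: print(fit(C,d["region"],cyl,[.466,-.1205,0]))
print(proj(C,[.437,-.141,.115]),proj(C,[.549,-.189,.106]))
E
```

```text
3.4 [ 0.42664641 -0.10727536  0.27097691] [ 0.70636104  0.06408181  0.70282247 -0.05466424] [-0.4630692   0.04053355  0.60518097  2.09559257 -0.0433026   1.00885116
  1.56734632]
station 0.62 [148.8, 116.1, 288.2, 339.1]
knob 0.95 [172.7, 146.7, 268.3, 256.7]
slot 0.9 [149.7, 117.0, 290.8, 339.5]
(array([ 0.46195407, -0.12130434,  0.09467947]), np.float64(0.11149360150891052))
[218.51637082 195.80986847] [196.25074508 299.45701564]
```

View pics/w2.png

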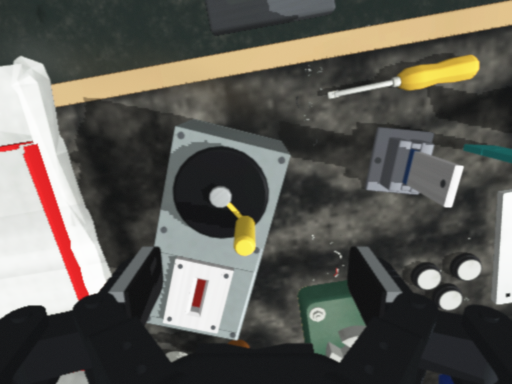

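```bash
python3 - <<'E'
from h import *
C=cam("wrist");im=cv2.imread("pics/w2.png");hsv=cv2.cvtColor(im,cv2.COLOR_BGR2HSV)
g=cv2.cvtColor(im,cv2.COLOR_BGR2GRAY)
# disc: dark region near hub
m=((g<45)).astype(np.uint8);m[:, :165]=0;m[:,280:]=0;m[:140]=0;m[245:]=0
n,l,st,ce=cv2.connectedComponentsWithStats(m);i=1+np.argmax(st[1:,4]);print(st[i],ce[i])
cs,_=cv2.findContours((l==i).astype(np.uint8),0,2);h=cv2.convexHull(max(cs,key=len));e=cv2.fitEllipse(h);print(e)
X=np.array([back(C,p[0],.115) for p in h]);A=np.c_[2*X[:,:2],np.ones(len(X))];s=np.linalg.lstsq(A,(X[:,:2]**2).sum(1),rcond=None)[0]
print("disc",s[:2],np.sqrt(s[2]+s[:2]@s[:2]))
r=cv2.inRange(hsv,(0,120,60),(8,255,255))+cv2.inRange(hsv,(172,120,60),(180,255,255));r[:260]=0;r[330:]=0;r[:,:170]=0;r[:,230:]=0
p=np.argwhere(r>0)[:,::-1].astype(np.float32);b=cv2.minAreaRect(p);print(b)
sl=back(C,b[0],.100);sl2=back(C,b[0],.106);print("slot",sl,sl2)
y=cv2.inRange(hsv,(20,120,60),(34,255,255));y[:195]=0;y[265:]=0;y[:,:220]=0;y[:,265:]=0
a=np.linspace(0,6.28,24)
cyl=np.array([[.009*np.cos(t),.009*np.sin(t),z] for t in a for z in(.118,.168)])
y2=cv2.morphologyEx(y,cv2.MORPH_OPEN,np.ones((11,11)))
k=fit(C,y2>0,cyl,[.466,-.1205,0]);print("knob",k)
ax=s[:2];d=(sl2[:2]-ax);print(np.linalg.norm(d),"yaw",np.arctan2(d[1],d[0])+np.pi/2,np.linalg.norm(k[0][:2]-ax),np.arctan2(*(k[0][:2]-ax)[::-1]))
print(rel([*k[0][:2],.25]),rot(status.get_obs()["tool_rot"]))
E
```

```text
[ 174  147   93   91 5740] [218.09041812 189.55452962]
((219.94569396972656, 191.85972595214844), (89.77743530273438, 94.0154800415039), 105.90303039550781)
disc [ 0.43606123 -0.13529569] 0.043374197882347386
((198.4156951904297, 292.8651123046875), (7.495317459106445, 27.13304901123047), 12.994616508483887)
slot [ 0.5462927  -0.18225607  0.1       ] [ 0.54236803 -0.18044282  0.106     ]
knob (array([ 0.46457998, -0.11709484,  0.04414473]), np.float64(0.8720400388436543))
0.11549631924974339 yaw 1.1691907725466235 0.03383178957253709 0.5680398220322872
[ 2.08664142 -0.75750174  3.88955967] [[ 0.00581783  0.16182996  0.98680151]
 [ 0.01374832  0.98671199 -0.16189634]
 [-0.99988856  0.01450875  0.00351563]]
```

Request:
{"name": "apply_moves", "arguments": {"travel": [[1.0,-0.4,1.95],[1.0,-0.4,1.95],[2.5,0,0],[2.5,0,0],[2.5,0,0],[1.5,0,0],[1,0,0],[0,0,0]], "turn": [[0,0.003,-0.014],[0,0,0],[0,0,0],[0,0,0],[0,0,0],[0,0,0],[0,0,0],[0,0,0]], "grip": [0.3,0.3,0.3,0.3,0.3,0.3,0.3,0.3]}}

```text
t: 4.32
eef_pos: [0.4722, -0.1044, 0.1463]
tool_rot: [0.707, 0.051, 0.704, -0.047]
contact_force: [0.6, 0.1, 0.5]
gripper_width: 0.701
```

```bash
python3 - <<'E'
from h import *
o=status.get_obs();print(o["t"],o["eef_pos"],o["q"]);print(rot(o["tool_rot"]).round(4))
print(rel([.4646,-.117,.15]))
C=cam("wrist");im=eyes.read_camera("wrist");cv2.imwrite("pics/w3.png",im[:,:,::-1])
E
```

```text
4.3167 [ 0.47223256 -0.10440179  0.14625651] [-0.36545618  0.33580474  0.55065572  2.13194526 -0.26762929  0.73399328
  1.79198085]
[[ 0.0052  0.1383  0.9904]
 [ 0.004   0.9904 -0.1384]
 [-1.      0.0047  0.0046]]
[-0.38335073 -1.35152103 -0.57989559]
```

View pics/w3.png

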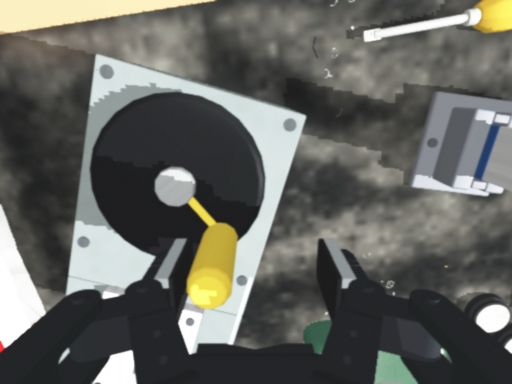

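Request:
{"name": "apply_moves", "arguments": {"travel": [[-0.3,-1.3,-0.5],[0,0,0],[0,0,0],[0,0,0],[0,0,0],[0,0,0],[0,0,0]], "turn": [[0,0,0],[0,0,0],[0,0,0],[0,0,0],[0,0,0],[0,0,0],[0,0,0]], "grip": [0.5,0.7,1,1,1,1,1], "newtons": 30}}

```text
t: 4.95
eef_pos: [0.4663, -0.1181, 0.1532]
tool_rot: [0.709, 0.051, 0.701, -0.047]
contact_force: [1.2, -2.2, -6.2]
gripper_width: 0.197
```

```bash
python3 - <<'E'
from h import *
o=status.get_obs();print(o["t"],o["eef_pos"],o["gripper_width"]*85,o["contact_force"]);print(rot(o["tool_rot"]).round(4))
ax=np.array([.436,-.136]);d=o["eef_pos"][:2]-ax;print(np.linalg.norm(d),np.arctan2(d[1],d[0]))
C=cam("wrist");im=eyes.read_camera("wrist");cv2.imwrite("pics/w4.png",im[:,:,::-1])
g=cv2.cvtColor(im,cv2.COLOR_RGB2GRAY)[:250,60:280]
m=(g<45).astype(np.uint8);n,l,st,ce=cv2.connectedComponentsWithStats(m);i=1+np.argmax(st[1:,4])
cs,_=cv2.findContours((l==i).astype(np.uint8),0,2);h=max(cs,key=len)[:,0]+[60,0];h=h[h[:,1]<225];print(st[i],h.min(0),h.max(0))
X=np.array([back(C,p,.115) for p in cv2.convexHull(h)[:,0]]);A=np.c_[2*X[:,:2],np.ones(len(X))];s=np.linalg.lstsq(A,(X[:,:2]**2).sum(1),rcond=None)[0]
print("disc",s[:2],np.sqrt(s[2]+s[:2]@s[:2]))
E
```

```text
4.95 [ 0.46634711 -0.11814775  0.15316321] 16.73676781117675 [ 1.21613166 -2.20066235 -6.22332687]
[[ 0.0115  0.1381  0.9904]
 [ 0.0039  0.9904 -0.1382]
 [-0.9999  0.0055  0.0109]]
0.035208661995271735 0.5317489197317714
[  66  104  114  146 8323] [126 104] [239 223]
disc [ 0.43070301 -0.14823921] 0.03494646262964034
```

View pics/w4.png

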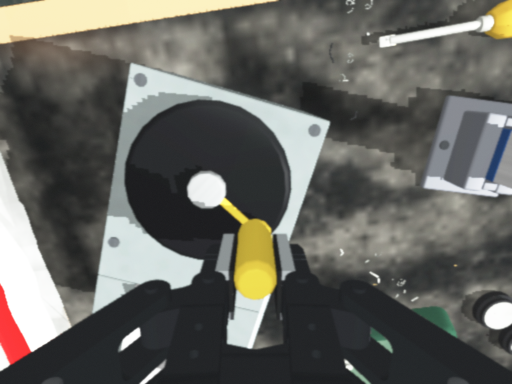

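```bash
cat > plan.py <<'E'
from h import *
import sys
def plan(ax,r=.035,step=.3,n=8,z=.15):
    o=status.get_obs();A=rot(o["tool_rot"]);p=o["eef_pos"];d=p[:2]-ax;th=np.arctan2(d[1],d[0])
    print("t",o["t"].round(2),"p",p.round(4),"r",np.linalg.norm(d).round(4),"th",th.round(3),"F",o["contact_force"].round(1),"q",o["q"].round(2),"tilt",A[:,0].round(3),"y",A[:,1].round(3))
    out=[]
    for i in range(1,n+1):
        q=np.array([ax[0]+r*np.cos(th+step*i),ax[1]+r*np.sin(th+step*i),p[2]+(z-p[2])*min(1,i/4)])
        out.append((A.T@(q-p)*100).round(2).tolist());p=q
    print(out)
    b=A.T@[0,0,-1];print("level turn",np.round([0,-b[2],b[1]],3))
if __name__=="__main__": plan(np.array([float(sys.argv[1]),float(sys.argv[2])]))
E
python3 - <<'E'
from h import *
C=cam("wrist");print(back(C,(208.5,180),.115),back(C,(207,190),.12))
E
python3 plan.py .436 -.137
```

```text
[ 0.43258917 -0.13789945  0.115     ] [ 0.43647882 -0.13872566  0.12      ]Traceback (most recent call last):
  File "plan.py", line 12, in <module>
    if __name__=="__main__": plan(np.array([float(sys.argv[1]),float(sys.argv[2])]))
                             ~~~~^^^^^^^^^^^^^^^^^^^^^^^^^^^^^^^^^^^^^^^^^^^^^^^^^^^
  File "plan.py", line 5, in plan
    print("t",o["t"].round(2),"p",p.round(4),"r",np.linalg.norm(d).round(4),"th",th.round(3),"F",o["contact_force"].round(1),"q",o["q"].round(2),"tilt",A[:,0].round(3),"y",A[:,1].round(3))
              ^^^^^^^^^^^^
AttributeError: 'float' object has no attribute 'round'
```

```bash
sed -i 's/o\["t"\].round(2)/o["t"]/' plan.py; python3 plan.py .436 -.138
```

```text
t 5.0 p [ 0.4663 -0.1182  0.1532] r 0.0362 th 0.58 F [ 1.5 -1.1 -6.5] q [-0.35  0.32  0.56  2.14 -0.26  0.74  1.81] tilt [ 0.011  0.004 -1.   ] y [0.138 0.99  0.005]
[[0.07, 0.6, -0.89], [0.11, 0.41, -0.96], [0.08, 0.11, -1.04], [0.02, -0.21, -1.03], [-0.01, -0.5, -0.92], [-0.01, -0.75, -0.73], [-0.01, -0.93, -0.48], [-0.01, -1.03, -0.18]]
level turn [ 0.     0.011 -0.005]
```

Request:
{"name": "apply_moves", "arguments": {"travel": [[0.07,0.6,-0.89],[0.1,0.41,-0.96],[0.08,0.11,-1.04],[0.02,-0.21,-1.03]], "turn": [[0,0.01,-0.005],[0,0,0],[0,0,0],[0,0,0]], "grip": [1,1,1,1]}}

```text
t: 5.33
eef_pos: [0.4349, -0.1047, 0.1531]
tool_rot: [0.711, 0.048, 0.7, -0.05]
contact_force: [3.5, -0.5, -6.7]
gripper_width: 0.196
```

```bash
python3 plan.py .436 -.138
```

```text
t 5.3333 p [ 0.4349 -0.1047  0.1531] r 0.0333 th 1.603 F [ 3.5 -0.5 -6.7] q [-0.4   0.26  0.58  2.21 -0.21  0.71  1.75] tilt [ 0.015 -0.003 -1.   ] y [ 0.138  0.99  -0.001]
[[0.06, -0.16, -1.02], [0.11, -0.61, -0.85], [0.08, -0.83, -0.63], [0.03, -0.98, -0.36], [0.0, -1.04, -0.05], [0.0, -1.01, 0.26], [0.01, -0.89, 0.55], [0.01, -0.69, 0.79]]
level turn [0.    0.015 0.001]
```

Request:
{"name": "apply_moves", "arguments": {"travel": [[0,-0.16,-1.02],[0,-0.61,-0.85],[0,-0.83,-0.63],[0,-0.98,-0.36]], "turn": [[0,0.014,0],[0,0,0],[0,0,0],[0,0,0]], "grip": [1,1,1,1]}}

```text
t: 5.67
eef_pos: [0.4046, -0.1295, 0.1534]
tool_rot: [0.711, 0.046, 0.7, -0.051]
contact_force: [14.4, -1.3, -19.7]
gripper_width: 0.198
```

```bash
python3 plan.py .436 -.138
```

```text
t 5.6667 p [ 0.4046 -0.1295  0.1534] r 0.0326 th 2.876 F [ 14.4  -1.3 -19.7] q [-0.37  0.22  0.6   2.26 -0.18  0.69  1.8 ] tilt [ 0.015 -0.008 -1.   ] y [ 0.136  0.991 -0.006]
[[0.09, -1.01, -0.22], [0.14, -0.99, 0.33], [0.11, -0.85, 0.61], [0.05, -0.63, 0.83], [0.02, -0.36, 0.98], [0.02, -0.05, 1.04], [0.01, 0.26, 1.01], [0.01, 0.55, 0.89]]
level turn [0.    0.016 0.006]
```

Request:
{"name": "apply_moves", "arguments": {"travel": [[0.15,-1.01,-0.1],[0.1,-0.99,0.33],[0.05,-0.85,0.61],[0,-0.63,0.83]], "turn": [[0,0,0],[0,0,0],[0,0,0],[0,0,0]], "grip": [1,1,1,1], "newtons": 22}}

```text
t: 6.0
eef_pos: [0.4135, -0.1642, 0.1532]
tool_rot: [0.711, 0.049, 0.7, -0.047]
contact_force: [-2.2, 3.7, -2.0]
gripper_width: 0.198
```

```bash
python3 plan.py .437 -.138
```

```text
t 6.0 p [ 0.4135 -0.1642  0.1532] r 0.0352 th -2.301 F [-2.2  3.7 -2. ] q [-0.28  0.26  0.6   2.22 -0.23  0.71  1.92] tilt [ 0.016  0.002 -1.   ] y [0.135 0.991 0.004]
[[0.09, -0.43, 0.96], [0.14, -0.15, 1.03], [0.11, 0.16, 1.03], [0.05, 0.46, 0.94], [0.01, 0.72, 0.76], [0.01, 0.91, 0.52], [0.01, 1.02, 0.22], [0.0, 1.04, -0.09]]
level turn [ 0.     0.015 -0.004]
```

Forces are low. I'll continue round.

Request:
{"name": "apply_moves", "arguments": {"travel": [[0,-0.43,0.96],[0,-0.15,1.03],[0,0.16,1.03],[0,0.46,0.94],[0,0.72,0.76],[0,0.91,0.52]], "turn": [[0,0,0],[0,0,0],[0,0,0],[0,0,0],[0,0,0],[0,0,0]], "grip": [1,1,1,1,1,1]}}

```text
t: 6.5
eef_pos: [0.4661, -0.1612, 0.1532]
tool_rot: [0.708, 0.051, 0.702, -0.051]
contact_force: [-1.1, -3.5, 0.5]
gripper_width: 0.197
```

```bash
python3 plan.py .437 -.138
```

```text
t 6.5 p [ 0.4661 -0.1612  0.1532] r 0.0372 th -0.672 F [-1.1 -3.5  0.5] q [-0.27  0.34  0.58  2.11 -0.27  0.75  1.91] tilt [ 0.008 -0.002 -1.   ] y [ 0.144  0.99  -0.   ]
[[0.08, 1.09, 0.19], [0.12, 1.04, 0.08], [0.09, 1.02, -0.23], [0.03, 0.91, -0.52], [-0.01, 0.71, -0.77], [-0.01, 0.45, -0.94], [-0.01, 0.16, -1.03], [-0.01, -0.16, -1.03]]
level turn [0.    0.008 0.   ]
```

Request:
{"name": "apply_moves", "arguments": {"travel": [[0,1.09,0.19],[0,1.04,0.08],[0,1.02,-0.23],[0,0.91,-0.52],[0,0.71,-0.77],[0,0.45,-0.94]], "turn": [[0,0,0],[0,0,0],[0,0,0],[0,0,0],[0,0,0],[0,0,0]], "grip": [1,1,1,1,1,1]}}

```text
t: 7.0
eef_pos: [0.4538, -0.1075, 0.1531]
tool_rot: [0.707, 0.048, 0.703, -0.055]
contact_force: [-0.4, -9.3, -1.3]
gripper_width: 0.199
```

```bash
python3 plan.py .437 -.138
```

```text
t 7.0 p [ 0.4538 -0.1075  0.1531] r 0.0348 th 1.066 F [-0.4 -9.3 -1.3] q [-0.41  0.3   0.59  2.17 -0.23  0.73  1.76] tilt [ 0.005 -0.011 -1.   ] y [ 0.145  0.989 -0.011]
[[0.07, 0.23, -1.02], [0.11, -0.09, -1.04], [0.09, -0.4, -0.97], [0.03, -0.67, -0.81], [0.01, -0.88, -0.57], [0.01, -1.01, -0.29], [0.01, -1.05, 0.02], [0.01, -0.99, 0.33]]
level turn [0.    0.006 0.011]
```

Request:
{"name": "apply_moves", "arguments": {"travel": [[0,0.18,-0.7],[0,0,-0.6],[0,-0.1,-0.5],[0,-0.1,-0.4],[0,-0.1,-0.4]], "turn": [[0,0,0],[0,0,0],[0,0,0],[0,0,0],[0,0,0]], "grip": [1,1,1,1,1]}}

```text
t: 7.42
eef_pos: [0.4468, -0.1055, 0.1545]
tool_rot: [0.723, 0.041, 0.687, -0.058]
contact_force: [13.0, -5.2, -18.0]
gripper_width: 0.201
```

```bash
python3 plan.py .437 -.138
```

```text
t 7.4167 p [ 0.4468 -0.1055  0.1545] r 0.034 th 1.279 F [ 13.   -5.2 -18. ] q [-0.44  0.26  0.6   2.21 -0.2   0.67  1.73] tilt [ 0.048 -0.028 -0.998] y [ 0.141  0.99  -0.021]
[[0.06, 0.11, -1.03], [0.12, -0.31, -1.01], [0.09, -0.59, -0.87], [0.03, -0.82, -0.65], [0.0, -0.97, -0.38], [0.02, -1.04, -0.08], [0.03, -1.02, 0.24], [0.05, -0.9, 0.53]]
level turn [0.    0.051 0.021]
```

Request:
{"name": "apply_moves", "arguments": {"travel": [[0,0,0.1],[0,0,0],[0,0,0],[-3,0,0],[-3,0,0],[-3,0,0],[0,-2.0,0],[0,-2,0]], "turn": [[0,0,0],[0,0,0],[0,0,0],[0,0,0],[0,0,0],[0,0.05,0.021],[0,0,0],[0,0,0]], "grip": [0.5,0.5,0.5,0.5,0.5,0.3,0.2,0]}}

```text
t: 8.08
eef_pos: [0.4397, -0.1323, 0.2473]
tool_rot: [0.704, 0.046, 0.708, -0.043]
contact_force: [-0.0, 0.9, -0.8]
gripper_width: 0.901
```

Request:
{"name": "apply_moves", "arguments": {"travel": [[0,-2,0.5],[0,0,0],[0,0,0]], "turn": [[0,0,0],[0,0,0],[0,0,0]], "grip": [0,0,0]}}

```text
t: 8.33
eef_pos: [0.4427, -0.1549, 0.2491]
tool_rot: [0.705, 0.047, 0.707, -0.043]
contact_force: [-0.5, 0.3, 0.2]
gripper_width: 0.996
```

```bash
python3 - <<'E'
from h import *
o=status.get_obs();print(o["t"],o["eef_pos"],o["q"]);print(rot(o["tool_rot"]).round(4))
C=cam("wrist");im=eyes.read_camera("wrist");cv2.imwrite("pics/w5.png",im[:,:,::-1])
print(proj(C,[.545,-.185,.106]),proj(C,[.437,-.138,.115]))
E
```

```text
8.3333 [ 0.44273486 -0.15494784  0.24907681] [-0.41193006  0.14923485  0.69452625  2.06393061 -0.12238328  0.96980615
  1.78998067]
[[-0.002   0.1274  0.9919]
 [ 0.0063  0.9918 -0.1274]
 [-1.      0.006  -0.0028]]
[236.7610761  288.63503509] [273.01628467 177.72844169]
```

View pics/w5.png

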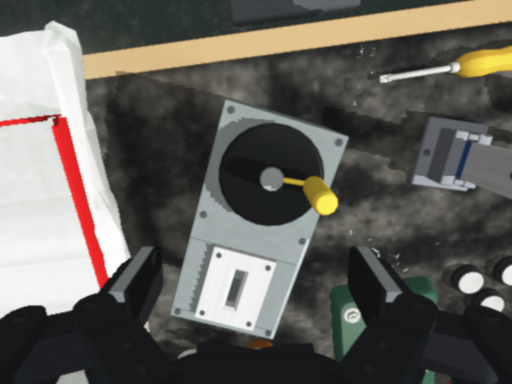

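```bash
python3 - <<'E'
from h import *
C=cam("wrist");im=cv2.imread("pics/w5.png");g=cv2.cvtColor(im,cv2.COLOR_BGR2GRAY)
m=(g>195).astype(np.uint8);m[:235]=0;m[345:]=0;m[:,:185]=0;m[:,285:]=0
m=cv2.morphologyEx(m,cv2.MORPH_OPEN,np.ones((3,3)))
n,l,st,ce=cv2.connectedComponentsWithStats(m);i=1+np.argmax(st[1:,4]);print(st[i])
cs,_=cv2.findContours((l==i).astype(np.uint8),0,2);h=cv2.convexHull(max(cs,key=len));f=np.zeros_like(m);cv2.fillConvexPoly(f,h,1)
X=box(.06,.08,.1059,.106);print("collar",fit(C,f>0,X,[.545,-.185,1.17]))
# slot opening: dark inside collar
d=((g<175)&(f>0)).astype(np.uint8);n,l,st,ce=cv2.connectedComponentsWithStats(d);
c=[(st[k].tolist(),ce[k].round(1)) for k in range(1,n) if st[k,4]>30];print(c)
k=1+np.argmax(st[1:,4]);p=np.argwhere(l==k)[:,::-1].astype(np.float32);b=cv2.minAreaRect(p);print(b,back(C,b[0],.106))
X=np.array([back(C,q,.106) for q in cv2.boxPoints(b)])*1000;print(X.round(1)[:,:2].tolist())
E
```

```text
[ 195  248   81   83 3905]
collar (array([ 0.54643595, -0.18776109,  1.16199876]), np.float64(0.9656956093081047))
[([225, 270, 23, 39, 455], array([235.8, 288.3]))]
((235.7216339111328, 288.4647216796875), (12.195819854736328, 37.69160461425781), 17.52556800842285) [ 0.54468595 -0.18600289  0.106     ]
[[561.3, -199.9], [523.2, -183.0], [528.6, -172.6], [567.0, -189.1]]
```

```bash
python3 - <<'E'
from h import *
print(rel([.440,.071,.235]))
E
```

```text
[ 1.54247997 22.37050949 -3.13803344]
```

Request:
{"name": "apply_moves", "arguments": {"travel": [[0.2,3.2,-0.45],[0.2,3.2,-0.45],[0.2,3.2,-0.45],[0.2,3.2,-0.45],[0.2,3.2,-0.45],[0.2,3.2,-0.45],[0.2,3.2,-0.45],[0,0,0]], "turn": [[0,0,0],[0,0,0],[0,0,0],[0,0,0],[0,0,0],[0.08,0,0],[0.077,0,0],[0,0,0]], "grip": [0,0.1,0.2,0.4,0.4,0.4,0.4,0.4]}}

```text
t: 9.05
eef_pos: [0.4393, 0.0869, 0.2353]
tool_rot: [0.698, 0.105, 0.701, -0.1]
contact_force: [-0.0, 0.8, 0.3]
gripper_width: 0.603
```

```bash
python3 - <<'E'
from h import *
o=status.get_obs();print(o["t"],o["eef_pos"],o["gripper_width"]);A=rot(o["tool_rot"]);print(A.round(4),"jaw yaw",np.arctan2(A[1,1],A[0,1]))
C=cam("wrist");im=eyes.read_camera("wrist");cv2.imwrite("pics/w6.png",im[:,:,::-1])
uv=proj(C,[.463,.071,.08])
for c in ["bar_center"]:
    d=nearest(c,"wrist",uv);print(uv,d["rect"],d["score"]);print(fit(C,d["region"],box(.008,.04,.038,.118),[.463,.071,1.29]))
# bright top face + centre
u=im.copy();cv2.imwrite("pics/w6c.png",cv2.resize(im[100:330,140:400,::-1],None,fx=2.5,fy=2.5,interpolation=cv2.INTER_CUBIC))
E
```

```text
9.05 [0.43931343 0.08685813 0.23532911] 0.6030131490710011
[[-0.0037  0.2856  0.9583]
 [ 0.0076  0.9583 -0.2856]
 [-1.      0.0062 -0.0057]] jaw yaw 1.2811460711314302
[244.77700434 209.04275953] [239.8, 175.1, 249.5, 246.2] 0.95
(array([0.46211726, 0.07321614, 1.29293239]), np.float64(0.9424454297407913))
```

View pics/w6c.png

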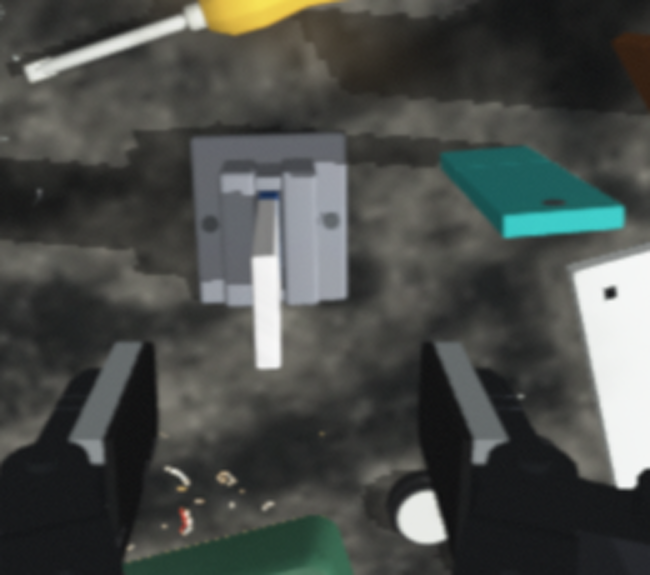

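```bash
python3 - <<'E'
from h import *
A=rot(status.get_obs()["tool_rot"]);b=A.T@[0,0,-1];print([0,-b[2],b[1]])
print(rel([.4625,.0725,.16]),rel([.4625,.0725,.098]))
E
```

```text
[0, np.float64(-0.005866376688129504), np.float64(-0.003996948682682411)]
[ 7.51233128 -0.23801684  2.5428016 ] [13.71217507 -0.26279792  2.57917314]
```

Request:
{"name": "apply_moves", "arguments": {"travel": [[2.5,-0.12,1.27],[2.5,-0.12,1.27],[2.5,0,0],[2,0,0],[0,0,0]], "turn": [[0.01,-0.006,-0.005],[0,0,0],[0,0,0],[0,0,0],[0,0,0]], "grip": [0.4,0.4,0.4,0.4,0.4]}}

```text
t: 9.57
eef_pos: [0.4645, 0.0694, 0.1388]
tool_rot: [0.701, 0.105, 0.698, -0.104]
contact_force: [-1.1, -0.5, 1.1]
gripper_width: 0.603
```

```bash
python3 - <<'E'
from h import *
o=status.get_obs();A=rot(o["tool_rot"]);b=A.T@[0,0,-1];print(o["eef_pos"],[0,-b[2],b[1]],np.arctan2(A[1,1],A[0,1]))
print(rel([.4625,.0725,.098]))
E
```

```text
[0.46446476 0.06935866 0.13878712] [0, np.float64(0.004204541940299844), np.float64(-0.001716930501739794)] 1.2734587742816201
[ 4.07791025  0.23578429 -0.29703682]
```

Request:
{"name": "apply_moves", "arguments": {"travel": [[1.5,0.24,-0.3],[1.5,0,0],[1.1,0,0],[0,0,0],[0,0,0],[0,0,0],[0,0,0],[0,0,0]], "turn": [[-0.017,0.004,-0.002],[0,0,0],[0,0,0],[0,0,0],[0,0,0],[0,0,0],[0,0,0],[0,0,0]], "grip": [0.4,0.4,0.4,0.6,1,1,1,1], "newtons": 50}}

```text
t: 10.23
eef_pos: [0.4648, 0.071, 0.1017]
tool_rot: [0.701, 0.101, 0.699, -0.098]
contact_force: [-0.0, 0.3, -0.6]
gripper_width: 0.088
```

```bash
python3 - <<'E'
from h import *
o=status.get_obs();A=rot(o["tool_rot"]);b=A.T@[0,0,-1];print(o["eef_pos"],[0,-b[2],b[1]],np.arctan2(A[1,1],A[0,1]),o["gripper_width"]*85,o["contact_force"])
E
```

```text
[0.4647934  0.07102362 0.10167307] [0, np.float64(0.003437960432012166), np.float64(-0.004128549334799142)] 1.2877764288010984 7.513352418170076 [-0.04065675  0.34642491 -0.5906734 ]
```

Request:
{"name": "apply_moves", "arguments": {"travel": [[-1,0,0],[-2,0,0],[-3,0,0],[-3.5,0,0],[-3.5,0,0],[-3,0,0],[-2.3,0,0],[0,0,0]], "turn": [[0,0,0],[0,0,0],[0,0,0],[0,0,0],[0,0,0],[0,0,0],[0,0,0],[0,0,0]], "grip": [1,1,1,1,1,1,1,1]}}

```text
t: 10.9
eef_pos: [0.4625, 0.066, 0.2999]
tool_rot: [0.702, 0.102, 0.698, -0.101]
contact_force: [1.6, -0.2, -0.8]
gripper_width: 0.085
```

```bash
python3 - <<'E'
from h import *
o=status.get_obs();A=rot(o["tool_rot"]);b=A.T@[0,0,-1];p=o["eef_pos"];print(p,[0,-b[2],b[1]],np.arctan2(A[1,1],A[0,1]),o["gripper_width"]*85,o["contact_force"])
C=cam("wrist");im=eyes.read_camera("wrist");cv2.imwrite("pics/w7.png",im[:,:,::-1])
s=eyes.read_camera("scene");Cs=cam("scene")
L=eyes.masks_of("bar_center","wrist");print([(round(d["score"],2),d["rect"]) for d in L])
# bar top corners expected: TCP x offset -(0.118-.1017)=-.0163, z half .02
for z in(-.023,-.02,.017,.02):
    print(z,[proj(C,p+A@[-.0163,y,z]).round(1).tolist() for y in(-.004,.004)], [proj(C,p+A@[.0937,y,z]).round(1).tolist() for y in(-.004,.004)])
uv=proj(Cs,p).astype(int);print(uv);x,y=uv
a=cv2.resize(s[y-40:y+60,x-50:x+50,::-1],(400,400),interpolation=cv2.INTER_CUBIC);b=cv2.resize(im[140:,140:370,::-1],(400,424))[:400]
cv2.imwrite("pics/w7c.png",np.hstack([a,b]))
E
```

```text
[0.46251959 0.06600625 0.29994442] [0, np.float64(0.0046848113859468965), np.float64(-0.0025192677891975046)] 1.2820541000624885 7.2348842563708144 [ 1.60702213 -0.17762413 -0.79838973]
[(0.98, [428.9, 71.0, 512.0, 94.3]), (0.79, [321.7, 128.4, 380.4, 145.3]), (0.78, [376.1, 81.5, 443.0, 121.5]), (0.6, [240.7, 175.3, 263.7, 334.8])]
-0.023 [[243.9, 238.2], [265.5, 238.2]] [[249.1, 170.7], [260.4, 170.7]]
-0.02 [[244.0, 245.5], [265.4, 245.5]] [[249.1, 174.9], [260.4, 174.8]]
0.017 [[245.0, 327.8], [264.6, 327.8]] [[249.4, 223.4], [260.2, 223.4]]
0.02 [[245.1, 333.9], [264.6, 333.9]] [[249.4, 227.2], [260.2, 227.2]]
[229 132]
```

View pics/w7c.png

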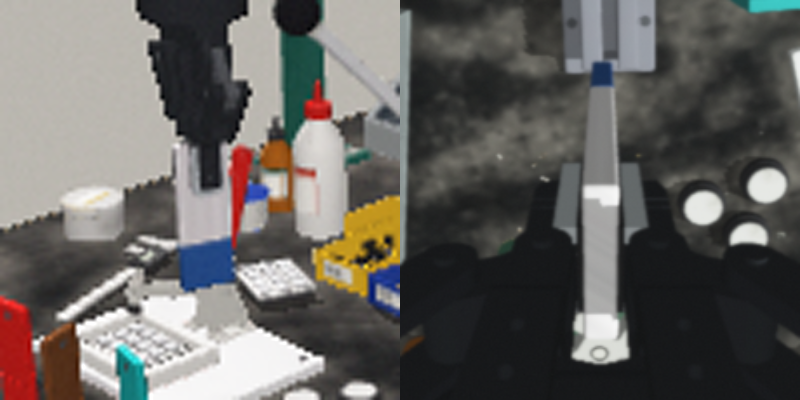

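```bash
python3 - <<'E'
from h import *
print(rel([.452,-.07,.295])/4)
A=R.from_euler("z",-.122).as_matrix()@rot(status.get_obs()["tool_rot"])
print(A.T@(np.array([.54,-.184,.28])-[.452,-.07,.295])*100/4)
E
```

```text
[-3.23879439e-03 -3.31637062e+00  7.75944583e-01]
[ 0.37390677 -1.73605588  3.1542715 ]
```

Request:
{"name": "apply_moves", "arguments": {"travel": [[0,-3.3,0.78],[0,-3.3,0.78],[0,-3.3,0.78],[0,-3.3,0.78],[0.3,-1.74,3.15],[0.3,-1.74,3.15],[0.3,-1.74,3.15],[0.3,-1.74,3.15]], "turn": [[0,0.004,-0.002],[0,0,0],[0,0,0],[0,0,0],[0.03,0,0],[0.03,0,0],[0.03,0,0],[0.03,0,0]], "grip": [1,1,1,1,1,1,1,1]}}

```text
t: 11.72
eef_pos: [0.5401, -0.1784, 0.2696]
tool_rot: [0.683, 0.138, 0.703, -0.142]
contact_force: [1.5, 0.8, -0.0]
gripper_width: 0.084
```

Request:
{"name": "apply_moves", "arguments": {"travel": [[0,0,0],[0,0,0],[0,0,0]], "turn": [[0,0,0],[0,0,0],[0,0,0]], "grip": [1,1,1]}}

```text
t: 11.97
eef_pos: [0.5392, -0.186, 0.2626]
tool_rot: [0.678, 0.138, 0.706, -0.15]
contact_force: [0.3, 0.4, -1.0]
gripper_width: 0.084
```

```bash
cat > st.py <<'E'
from h import *
o=status.get_obs();A=rot(o["tool_rot"]);b=A.T@[0,0,-1];p=o["eef_pos"]
print(o["t"],p,"level",np.round([0,-b[2],b[1]],4),"yaw",np.arctan2(A[1,1],A[0,1]),o["gripper_width"]*85,o["contact_force"],"q",o["q"].round(2))
S=np.array([.546,-.1866,.1647]);print("to slot at z+.06",rel([S[0],S[1],.225]),"final",rel(S))
E
python3 st.py
```

```text
11.9667 [ 0.53917613 -0.18597388  0.26259543] level [ 0.     -0.0355  0.0242] yaw 1.1611571612511133 7.154779425285353 [ 0.32662274  0.43346942 -0.97622602] q [-0.36  0.38  0.74  1.81 -0.26  1.1   1.64]
to slot at z+.06 [3.72775392 0.30520698 0.78385841] final [9.75218121 0.45103828 0.99812239]
```

Request:
{"name": "apply_moves", "arguments": {"travel": [[0,0.15,0.8],[0,0,0],[0,0,0]], "turn": [[0,-0.0355,0.0242],[0,0,0],[0,0,0]], "grip": [1,1,1]}}

```text
t: 12.22
eef_pos: [0.5443, -0.185, 0.2595]
tool_rot: [0.69, 0.144, 0.695, -0.143]
contact_force: [-0.0, 0.1, -0.4]
gripper_width: 0.085
```

```bash
python3 st.py
```

```text
12.2167 [ 0.54427595 -0.18498546  0.25947572] level [ 0.     -0.0065  0.0002] yaw 1.1629758328309103 7.240368249293582 [-0.03747045  0.14304852 -0.39390044] q [-0.35  0.37  0.74  1.82 -0.28  1.06  1.66]
to slot at z+.06 [ 3.44606731 -0.07902532  0.24478065] final [ 9.4759389  -0.077609    0.28410833]
```

Request:
{"name": "apply_moves", "arguments": {"travel": [[1.5,-0.08,0.25],[1.5,0,0],[1,0,0],[0,0,0]], "turn": [[0,-0.0065,0],[0,0,0],[0,0,0],[0,0,0]], "grip": [1,1,1,1]}}

```text
t: 12.55
eef_pos: [0.5448, -0.1826, 0.219]
tool_rot: [0.692, 0.142, 0.694, -0.14]
contact_force: [0.2, 0.6, -1.9]
gripper_width: 0.084
```

```bash
python3 st.py; python3 - <<'E'
from h import *
C=cam("wrist");o=status.get_obs();A=rot(o["tool_rot"]);p=o["eef_pos"]
im=eyes.read_camera("wrist");cv2.imwrite("pics/w8.png",im[:,:,::-1])
print("foot",[proj(C,p+A@[.0937,y,-.02]).round(1).tolist() for y in(-.004,.004)])
c,s=np.cos(1.16),np.sin(1.16)
for a,b in [(-.005,.021),(.005,.021),(-.005,-.021),(.005,-.021),(-.03,.04),(.03,.04),(-.03,-.04),(.03,-.04)]: print(a,b,proj(C,[.546+c*a-s*b,-.1866+s*a+c*b,.106]).round(1))
cv2.imwrite("pics/w8c.png",cv2.resize(im[130:280,180:330,::-1],(600,600),interpolation=cv2.INTER_CUBIC))
E
```

```text
12.55 [ 0.54475349 -0.18257219  0.21900485] level [ 0.     -0.0026 -0.0019] yaw 1.168370857767606 7.114250521416726 [ 0.24370782  0.62072731 -1.87738082] q [-0.33  0.41  0.71  1.87 -0.32  0.98  1.69]
to slot at z+.06 [-0.60082887 -0.32066175  0.27086753] final [ 5.4291398  -0.33195331  0.28668889]
foot [[249.0, 174.9], [260.4, 174.9]]
-0.005 0.021 [243.9 171.3]
0.005 0.021 [257.  171.4]
-0.005 -0.021 [244.1 222.2]
0.005 -0.021 [256.5 222.3]
-0.03 0.04 [210.5 146.3]
0.03 0.04 [290.6 146.9]
-0.03 -0.04 [213.7 243.5]
0.03 -0.04 [286.7 244. ]
```

View pics/w8c.png

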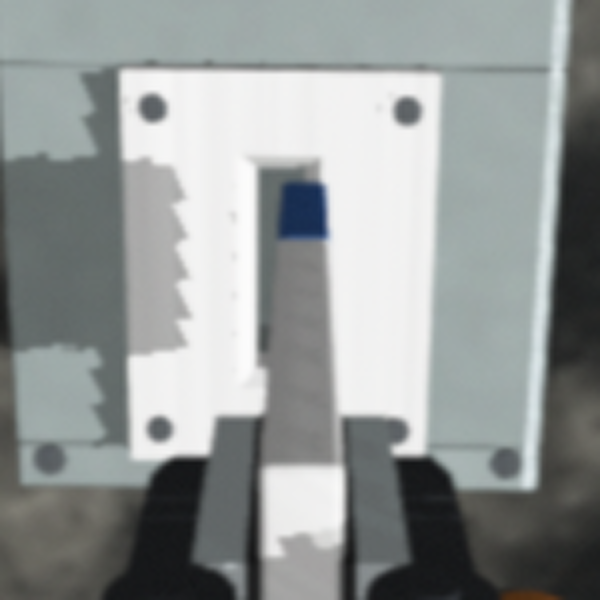

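Request:
{"name": "apply_moves", "arguments": {"travel": [[0,-0.45,0.28],[0,0,0],[0,0,0]], "turn": [[0.008,-0.003,-0.002],[0,0,0],[0,0,0]], "grip": [1,1,1]}}

```text
t: 12.85
eef_pos: [0.5466, -0.188, 0.2215]
tool_rot: [0.693, 0.144, 0.691, -0.144]
contact_force: [0.0, 0.7, -0.6]
gripper_width: 0.083
```

```bash
sed -i 's/^S=.*/dy=-.0012;S=np.array([.546,-.1866,.1647])+A@[0,dy,0];print("to slot",rel([S[0],S[1],p[2]]),"final",rel(S))/' st.py; python3 st.py
```

```text
12.85 [ 0.54659009 -0.18800622  0.22146821] level [ 0.      0.0026 -0.0003] yaw 1.1606555759493462 7.041267882063775 [ 0.01824666  0.6569799  -0.64877283] q [-0.32  0.42  0.71  1.86 -0.32  0.98  1.69]
to slot [-0.00028602 -0.01457007 -0.11018582] final [ 5.67655302 -0.01629993 -0.12469283]
```

Request:
{"name": "apply_moves", "arguments": {"travel": [[0.7,0,-0.1],[0.7,0,0],[0.3,0,0],[0,0,0]], "turn": [[0,0.0026,0],[0,0,0],[0,0,0],[0,0,0]], "grip": [1,1,1,1]}}

```text
t: 13.18
eef_pos: [0.5465, -0.188, 0.2043]
tool_rot: [0.693, 0.144, 0.691, -0.144]
contact_force: [0.7, 0.2, 0.1]
gripper_width: 0.087
```

```bash
python3 st.py; python3 - <<'E'
from h import *
im=eyes.read_camera("wrist");cv2.imwrite("pics/w9.png",im[:,:,::-1])
cv2.imwrite("pics/w9c.png",cv2.resize(im[130:250,195:315,::-1],(600,600),interpolation=cv2.INTER_CUBIC))
E
```

```text
13.1833 [ 0.54645419 -0.18804955  0.20431428] level [ 0.      0.0024 -0.0011] yaw 1.1604092450099217 7.374753188991578 [0.73946394 0.20284565 0.05052987] q [-0.31  0.44  0.7   1.88 -0.34  0.95  1.71]
to slot [-0.00024231 -0.00520139 -0.09947919] final [ 3.96130667 -0.00966024 -0.10889567]
```

View pics/w9c.png

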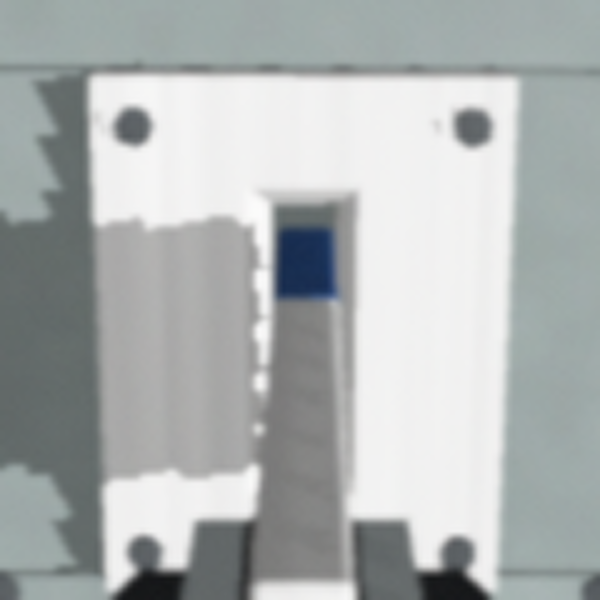

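Request:
{"name": "apply_moves", "arguments": {"travel": [[0.5,0,-0.06],[0.5,0,0],[0.5,0,0],[0,0,0]], "turn": [[0,0.0024,-0.001],[0,0,0],[0,0,0],[0,0,0]], "grip": [1,1,1,1]}}

```text
t: 13.57
eef_pos: [0.5459, -0.1878, 0.188]
tool_rot: [0.692, 0.144, 0.692, -0.144]
contact_force: [-1.5, 0.0, -1.3]
gripper_width: 0.091
```

```bash
python3 st.py
```

```text
13.5667 [ 0.54592934 -0.18779976  0.18796293] level [ 0.     -0.0003  0.    ] yaw 1.1604210576293439 7.717017887447837 [-1.45523291  0.04128144 -1.32271106] q [-0.3   0.46  0.69  1.89 -0.36  0.92  1.72]
to slot [ 1.16075317e-05 -7.16632169e-03 -4.13851590e-02] final [ 2.32630315 -0.00713026 -0.04073894]
```

Foot is about 12 mm in and the forces are negligible. Continuing down.

Request:
{"name": "apply_moves", "arguments": {"travel": [[0.6,0,0],[0.6,0,0],[0.5,0,0],[0.3,0,0],[0,0,0],[0,0,0]], "turn": [[0,0,0],[0,0,0],[0,0,0],[0,0,0],[0,0,0],[0,0,0]], "grip": [1,1,1,1,1,1]}}

```text
t: 14.07
eef_pos: [0.5457, -0.1878, 0.165]
tool_rot: [0.692, 0.144, 0.693, -0.144]
contact_force: [0.4, -0.0, -0.7]
gripper_width: 0.083
```

```bash
python3 st.py
```

```text
14.0667 [ 0.54573361 -0.18775201  0.16503536] level [ 0.     -0.0012  0.0005] yaw 1.1604152761872721 7.071584630244853 [ 0.35054709 -0.01348857 -0.74824535] q [-0.28  0.49  0.67  1.91 -0.38  0.88  1.74]
to slot [ 2.70101435e-05 -3.73634477e-03 -2.15334776e-02] final [ 0.03349929 -0.00371868 -0.02149456]
```

Height and position are on target. I'll check the blue edge visually.

```bash
python3 - <<'E'
from h import *
C=cam("wrist");o=status.get_obs();A=rot(o["tool_rot"]);p=o["eef_pos"]
im=eyes.read_camera("wrist");s=eyes.read_camera("scene");Cs=cam("scene")
print("mark pred",proj(C,p+A@[.0587,0,-.02]).round(1))
x,y=proj(Cs,[.546,-.187,.12]).astype(int);print(x,y)
a=cv2.resize(s[y-35:y+35,x-50:x+20,::-1],(400,400),interpolation=cv2.INTER_CUBIC);b=cv2.resize(im[130:250,195:315,::-1],(400,400),interpolation=cv2.INTER_CUBIC)
cv2.imwrite("pics/w10.png",np.hstack([a,b]))
E
python3 st.py
```

```text
mark pred [254.7 188.9]
315 210
14.1667 [ 0.54585144 -0.18777177  0.16532682] level [ 0.     -0.0008  0.0004] yaw 1.1604855876029385 7.734040193884052 [ 0.90421157  1.30062228 -1.50911298] q [-0.28  0.49  0.67  1.91 -0.38  0.88  1.74]
to slot [ 2.94947559e-05 -6.62288038e-03 -3.31186484e-02] final [ 0.06266577 -0.00659904 -0.03306763]
```

View pics/w10.png

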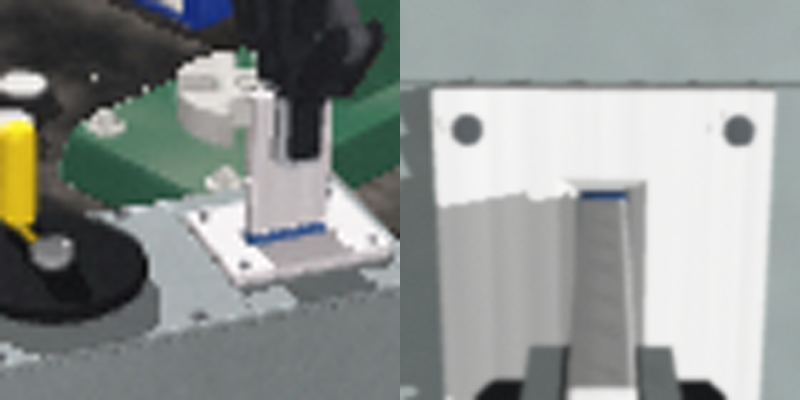

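Request:
{"name": "apply_moves", "arguments": {"travel": [[0.15,0,0],[0,0,0],[0,0,0],[0,0,0],[0,0,0],[0,0,0]], "turn": [[0,0,0],[0,0,0],[0,0,0],[0,0,0],[0,0,0],[0,0,0]], "grip": [1,1,1,1,1,1]}}

```text
t: 14.67
eef_pos: [0.5463, -0.1879, 0.1646]
tool_rot: [0.693, 0.144, 0.692, -0.144]
contact_force: [-0.4, 0.2, -1.6]
gripper_width: 0.086
```

```bash
python3 st.py; python3 -c "
from h import *
o=status.get_obs()
if abs(o['contact_force']).max()<8 and .160<o['eef_pos'][2]<.168: print(bot.hand_in())
else: print('no')"
```

```text
14.6667 [ 0.54631362 -0.18791437  0.16464594] level [ 0.      0.0007 -0.0002] yaw 1.1605095369318683 7.326289604240762 [-0.37955152  0.23301268 -1.58304063] q [-0.28  0.49  0.67  1.91 -0.39  0.88  1.74]
to slot [-5.80889327e-05 -1.19804937e-02 -8.11859149e-02] final [-0.00543488 -0.01197917 -0.08118226]
the job is handed in; nothing more can be done
None
```

I turned the crank anticlockwise to its stop, lifted the bar from its stand and lowered its blue end into the guard slot. I handed the job in at about 14.7 s with the gripper still holding the bar. The hand-in returned no verdict.

- **Crank:** it ended at about 6.4 rad, judged from the handle's direction and a 13 N push against the stop. A later wrist picture showed no red in the slot, so the shutter was open.
- **Bar in the slot:** it sits within about 1 mm of my estimate of the slot's centre. The tool was about 0.001 rad off vertical, and the force at the wrist was under 2 N. I set the grip to 50 N.
- **Blue edge:** by the arm's position it was level with the collar top. The last pictures showed a thin blue strip, 1–3 mm above the collar, so I went down about 1 mm more and did not take another picture after that. Both readings are inside the 8 mm limit.
- **Disagreements:** camera and touch differed by 1–2 mm on where the crank axis and slot are. The fingers read 7–7.7 mm on the 8 mm bar.
- **Bystanders:** the arm's path went nowhere near the screwdriver, spool or bottle. I did not check them again at the end.

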